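# Tilt the scrap bin and hold it for sorting

### The job

Turn the quarter-turn catch beside the scrap bin fully open, then lift the bin by its rear handle, tipping it towards you on its front hinge, until all five scrap parts have slid down the slanted sheet into the front left corner. Keep holding the bin by the handle, tilted and still, so the scrap can be sorted: the program finishes while holding it. Spill nothing and leave the other things on the bench where they are.

Things in the scene. Friction and masses are not known exactly. Their poses are not given: they have to be found in the camera images.
- bin (a joint): Tilt of the sheet-steel scrap bin about the hinge along the lower edge of its front wall (the side nearest the robot): 0 = level, resting on its pad; grows as the rear is lifted; stop at 0.95 rad. Bin and handle weigh 0.7 kg; the hinge is nearly free, so the bin falls back when let go. It cannot tilt while the catch is closed (tongue over its rim). Worn smooth inside (friction 0.12 to 0.18 against the scrap): parts may need about 0.6 rad to slide along the slanted sheet.
- bin_hinge (a point): Middle of the bin's hinge line, 30 mm above the bench, underside of the bin's front wall. Axes turn with the bin: x runs from the front to the rear of the bin, y along the hinge to the bin's left, z up out of the bin. The bin is 210 mm (x) by 220 mm (y) by 70 mm high, walls and floor 4 mm; it occupies x 0 to 210, y -110 to 110, z 0 to 70 mm of this frame. The stand is fixed to the bench.
- bin_corner (a point): Inner front left corner of the bin at the floor (4, 106, 4 mm in the bin_hinge frame, same axes). A slanted sheet as high as the walls runs from the front wall, 70 mm to the right of this corner, to the rear right corner (35 degrees from the side walls), so that scrap slides into this corner when the rear is lifted. The open pocket is 70 mm wide at the front wall.
- bin_handle: The bin's lifting handle: a level round steel bar, 12 mm thick and 124 mm long, standing above the rear wall on two end legs. Origin at the middle of the bar, 208 mm behind and 115 mm above the hinge line (45 mm above the rim, 145 mm above the bench when level); axes as the bin's, bar along y. 108 mm clear between the legs. It turns with the bin.
- catch (a joint): Quarter-turn catch handle on an upright post at the left of the bin: 0 = closed (lever points away from the bin to its left, tongue over the bin's left rim); pi/2 = open (lever points to the bin's front, tongue clear); turns counter-clockwise seen from above to open, between stops at 0 and pi/2. Starts between 0 and 0.25. A rubbing drag of 0.08 N m keeps it where it is left.
- catch_hinge (a point): Pivot axis of the catch (upright), at half the height of its lever, 128 mm above the bench. Axes turn with the catch: y along the lever outward, z up.
- catch_grip (a point): On the catch's lever 70 mm out from the pivot, half-way up. The lever is a level black bar 14 mm wide, 24 mm high, 100 mm long measured from the pivot; same axes as catch_hinge. Its underside is 16 mm above the bin's rim.
- carrier_a_mid (a point): Loose scrap in the bin: cracked grey fuse carrier, 41 x 18 x 22 mm high; this point is half-way up at its middle.
- carrier_b_mid (a point): Loose scrap in the bin: second cracked grey fuse carrier, same shape; point half-way up at its middle.
- end_cap_mid (a point): Loose scrap in the bin: nickel end cap, a 21 mm round by 15 mm cylinder; point at its centre.
- clip_mid (a point): Loose scrap in the bin: steel spring clip, U-shaped, 28 x 12 x 15 mm; point at its centre.
- lens_mid (a point): Loose scrap in the bin: green glass indicator lens, a 23 mm round by 12 mm dome; point at its centre.
- good_carrier: Bystander: sound grey fuse carrier, 41 x 18 x 22 mm, on the bench right of the bin. Origin under its centre. Leave alone.
- tube_fuse: Bystander: white tube fuse, 14 mm thick, 44 mm long, lying on the bench left of the bin stand. Origin under its centre. Leave alone.
- jar: Bystander: jar, 56 mm round, 60 mm high, behind the bin. Origin under its centre. Leave alone.
- screwdriver: Bystander: screwdriver lying on the bench at the robot's right. Leave alone.
- brush: Bystander: brush lying on the bench at the robot's right. Leave alone.
- fuse_base: Bystander: white fuse base, 75 x 34 x 30 mm, on the bench at the robot's left. Origin under its centre. Leave alone.

How it is judged:
On the way, in this order (a step that is already met when the one before it is completed fails the run):
1. the catch is turned open while the bin is still down (value of joint catch above 1.3 rad and value of joint bin below 0.06 rad), for 0.1 s.
2. the bin is tilted by its handle (value of joint bin above 0.3 rad and contact force between bin_handle and the fingers above 0.5 N), for 0.2 s.
At the end, for the whole second after the job is handed in: The catch is open (over 1.2 rad); the bin is held by the fingers on its handle, tilted more than 0.3 rad and still (under 0.1 rad/s); the centres of all five scrap parts lie in the bin within 80 mm of the front wall and 120 mm of the left wall, at rest (under 50 mm/s) (all of step 2 and value of joint catch above 1.2 rad and velocity of joint bin between -0.1 and 0.1 rad/s and x of each of carrier_a_mid, carrier_b_mid, end_cap_mid, clip_mid, lens_mid in the frame of bin_corner below 0.08 m and y of each of carrier_a_mid, carrier_b_mid, end_cap_mid, clip_mid, lens_mid in the frame of bin_corner above -0.12 m and z of carrier_a_mid in the frame of bin_corner between -0.005 and 0.066 m and z of carrier_b_mid in the frame of bin_corner between -0.005 and 0.066 m and z of end_cap_mid in the frame of bin_corner between -0.005 and 0.066 m and z of clip_mid in the frame of bin_corner between -0.005 and 0.066 m and z of lens_mid in the frame of bin_corner between -0.005 and 0.066 m and linear speed of each of carrier_a, carrier_b, end_cap, clip, lens below 0.05 m/s); the arm keeps its last pose, push and grip.
It fails at once if a bystander moved more than 30 mm (distance of any of good_carrier, tube_fuse, jar, screwdriver, brush, fuse_base from where it was at the start of the episode above 0.03 m).
It fails at once if scrap spilled out of the bin (z of any of carrier_a_mid, carrier_b_mid, end_cap_mid, clip_mid, lens_mid in the frame of bin_corner above 0.1 m).
It also fails if it takes over 51 s, if anything falls off the work surface, if the arm or the gripper's body presses on something with over 40 N, if the wrist force passes 120 N, or if a joint passes its speed limit or range.

### The arm

A 6-joint arm with a two-finger parallel gripper is mounted at the origin on the work surface. World frame = base frame: x ahead of the robot, y to its left, z up, the work surface at z = 0. Lengths are in m, angles in rad, forces in N, time in s.
With the tool pointing down it reaches from about 0.35 to 0.85 m from the base axis. Payload 8.1 kg.
Tool frame: the origin (TCP) lies on the centre line of the jaws, within the pads' length; the fingertips stand 19 mm ahead of it and the grasp point (between the pads) is the TCP (robot.tips_ahead is the distance from the TCP to the fingertips, in m); y points along the fingers, z is the direction in which the jaws open and shut, and the axes are right-handed (so a half turn about y gives the same grasp; the last joint's range is limited). The gripper opens to 93 mm and grips with 3 to 60 N. Pads are 15 mm wide; open, the fingers measure 128 mm over their backs; the gripper's body (75 mm by 188 mm) begins 65 mm behind the grasp point.
Start: joints at [-1.385, 0.13, 1.488, -0, 1.523, -0.085], TCP at [0.161, -0.578, 0.238] pointing down, gripper open.
Joint ranges: [-2.96, 2.96], [-0.89, 2.26], [0.02, 2.5], [-1.34, 4.48], [0, 2.73], [-2.66, 2.66]. Speed limits (rad/s): [2.39, 2.39, 2.79, 3.14, 3.14, 3.14].

### API

Orientations are given as a rotation vector (axis times angle).
In Python, from plant import robot, imaging, models gives the robot as it stands.
- The arm moves only by the tool carry_out, never from a script. Its argument "motion" is one flat list of numbers, 7 for each row, row after row: the shift along the tool's x, y, z in m, then the turn, a rotation vector about the tool's x, y, z in degrees, then the opening, from -1 (shut) to 1 (fully open). A call has exactly 5 rows; each row shifts and turns the pose as measured when the row begins, along the tool's axes as they then stand; what a row does not reach is not made up. A row lasts 1/10 s, in which the tool goes at most 50 mm and 8.59 degrees, less where a joint would pass 70% of its speed; a pose out of reach is approached as far as the arm can. A call is refused whole if a number of a shift passes 0.05 or a number of a turn 8.59, either way. A call with a gripper value outside its range is refused whole. The fingers move at their own pace and stop on an object; "squeeze" is the grip in N (left out, the last holds). Time passes only in rows, so rows that do not move let the fingers close, or fill a call up. It gives the time, the measured TCP pose, the force and the opening at its end, in the units of the state.
- robot.read_state(): the state, without advancing time (a new reading comes with each control period).
- imaging.read_camera(name): name is "scene" or "top" or "wrist"; returns the picture (400x640x3 uint8, blue, green, red); there is no depth.
- imaging.camera_model(name): a dict with "K" (3x3 intrinsics, pixels), "position" and "orientation" of the camera in the world. Camera axes: x right, y down, z forward; pixel columns grow to the right and rows downward; lengths in m; the calibration is good to about 2 mm. The wrist camera is an equidistant fisheye: a pixel r from the principal point sees the ray r / f radians off the axis. A picture is of the moment at which its call begins: read the wrist's pose just before it. camera_model takes no time and is no camera call; for the wrist camera it gives the pose at the moment of the call.
- robot.close_job(): hands the job in, once; it reports no verdict.
Trained networks look in the newest picture that a camera, given by its name, has taken for a name from the list of things; names that differ only in an ending like _2 or _b are one class to them, and where a whole thing is asked for, a point or a joint stands for the part that bears it (a point fixed in the world has none). Each returns a list of dicts, best first, with "confidence" (0 to 1); they miss things now and then, are a little off and sometimes report something else, mostly with a low value. They report only what shows in the picture. A call takes as long as a camera call.
- models.outline_of(camera, thing): "pixels" (400x640 bool, what is visible of it) and "pixel" ([column, row] in pixels, amid what is visible of it).
The state is a dict: "t": time; "q": joint angles; "dq": joint speeds; "joint_torque": joint torques, N m; "tool_pos": TCP position; "orientation": TCP orientation; "force": force on the tool from outside, world axes, zero at the start; "wrist_torque": the same for the moment, N m; "opening": finger opening in m.
Only numpy, scipy, OpenCV 4.12 (cv2) and the standard library are available. Lean on these libraries where they do the work, as an engineer would, in place of code of your own. Each camera call takes 0.05 s, during which the arm holds its last target.

## Working session

There is one attempt and no reset: what is moved stays moved. The work goes in short steps, Python scripts to look and compute and a tool call to move; the robot and the scene stay as the last step left them, time stands still between calls to the robot, and variables do not carry over. Pictures are saved under pics/ and viewed, and the job is handed in when it is done.

Besides the shell and the picture viewer there is one more tool, called after "Call:" as name(argument=value, ...) on one line, values as JSON. carry_out: Moves the arm, as the interface text tells. Its arguments: {"type":"object","properties":{"motion":{"type":"array","items":{"type":"number"}},"squeeze":{"type":"number"}},"required":["motion"]}

```bash
mkdir -p pics; ls
python3 - <<'E'
from plant import robot, imaging, models
import cv2,numpy as np
s=robot.read_state(); print(s)
for n in ("scene","top"):
    im=imaging.read_camera(n); cv2.imwrite(f"pics/{n}0.png",im)
    print(n,imaging.camera_model(n))
    for t in ("catch_grip","bin_handle","bin","catch"):
        try:
            r=models.outline_of(n,t)
            for d in r[:2]: print(n,t,round(d["confidence"],2),d["pixel"],d["pixels"].sum())
        except Exception as e: print(t,e)
E
```

```text
pics
{'t': 0.0, 'q': array([-1.38540476e+00,  1.31152360e-01,  1.48928603e+00, -1.13268846e-05,
        1.52302977e+00, -8.53871867e-02]), 'dq': array([ 1.19113252e-03, -4.40005765e-06, -3.42714412e-04, -1.30401189e-03,
       -8.78620950e-04, -2.98523949e-04]), 'joint_torque': array([ 1.40788219e-03, -5.59843075e+01, -4.91759062e+01,  7.69759901e-02,
        3.53468454e-02, -1.39599260e-04]), 'tool_pos': array([ 0.16041224, -0.57758739,  0.23658899]), 'orientation': array([-0.28300329,  2.0786542 , -2.07472946]), 'force': array([ 0.10204993, -0.4771946 ,  0.03115087]), 'wrist_torque': array([ 0.06169419,  0.01247232, -0.03699274]), 'opening': 0.09335695284117237}
scene {'K': array([[398.27819679,   0.        , 318.58122547],
       [  0.        , 398.27819679, 194.89067292],
       [  0.        ,   0.        ,   1.        ]]), 'position': array([1.35770134, 0.53206414, 0.88639382]), 'orientation': array([-1.19593225, -2.1966515 ,  1.06637091])}
scene catch_grip 0.93 [374.3, 213.2] 430
scene bin_handle 0.51 [306.2, 209.5] 296
scene bin 0.79 [318.3, 211.8] 4294
scene catch 0.58 [368.8, 215.0] 434
top {'K': array([[407.29821993,   0.        , 314.14665405],
       [  0.        , 407.29821993, 196.15358401],
       [  0.        ,   0.        ,   1.        ]]), 'position': array([0.37459374, 0.02468949, 1.18385396]), 'orientation': array([-2.16832032,  2.12698404, -0.19904815])}
top catch_grip 0.8 [245.1, 203.4] 349
top bin_handle 0.64 [303.6, 162.8] 268
top bin 0.65 [308.5, 207.6] 6200
top catch 0.63 [238.6, 202.4] 320
```

Run:
```python
import cv2
for n,(x,y,w,h) in (("scene",(220,140,200,150)),("top",(200,130,200,150))):
    im=cv2.imread(f"pics/{n}0.png"); cv2.imwrite(f"pics/{n}0c.png",cv2.resize(im[y:y+h,x:x+w],None,fx=4,fy=4,interpolation=cv2.INTER_CUBIC))
```

```text
(no output)
```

View pics/top0.png

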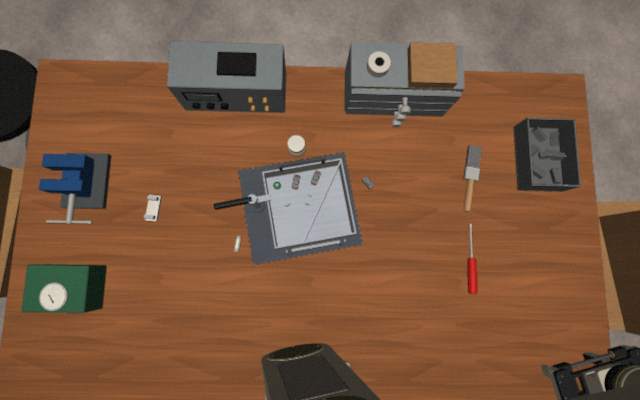

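View pics/scene0.png

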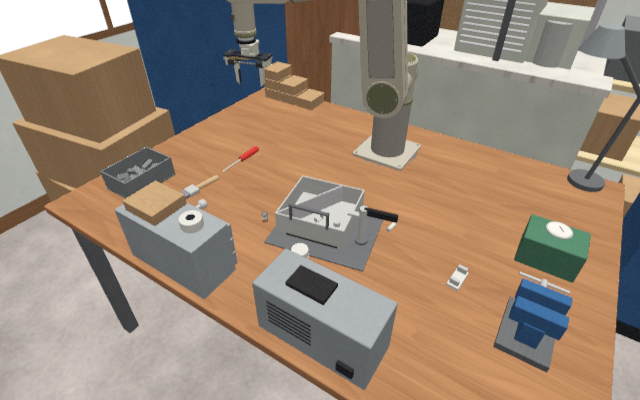

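```bash
true
```

```text
(no output)
```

View pics/top0c.png

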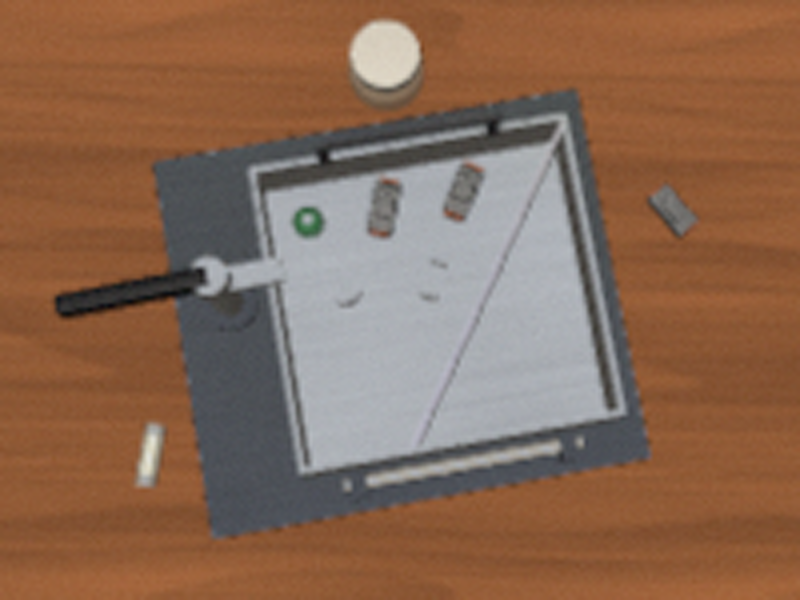

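View pics/scene0c.png

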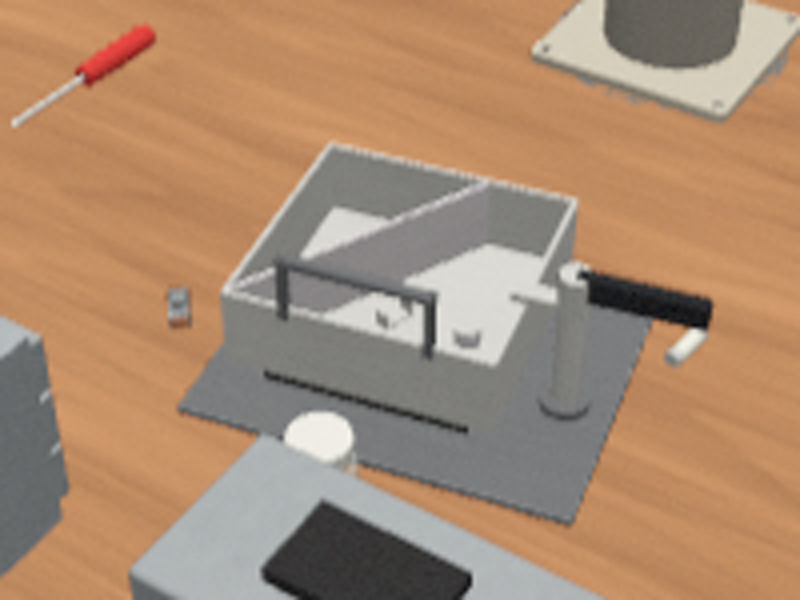

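```bash
cat > h.py <<'E'
import numpy as np, cv2
from scipy.spatial.transform import Rotation as R
from scipy.optimize import least_squares
from plant import robot, imaging, models
def proj(n,P):
    c=imaging.camera_model(n); Rm=R.from_rotvec(c["orientation"]).as_matrix()
    p=(np.atleast_2d(P)-c["position"])@Rm; q=p@c["K"].T; return q[:,:2]/q[:,2:]
def back(n,uv,z):
    c=imaging.camera_model(n); Rm=R.from_rotvec(c["orientation"]).as_matrix()
    d=Rm@np.linalg.inv(c["K"])@[uv[0],uv[1],1]; return c["position"]+d*(z-c["position"][2])/d[2]
E
python3 - <<'E'
from h import *
o=np.array([200,130]);px=lambda a:np.array(a)/4+o
rim=np.array([px(a) for a in [(250,168),(568,113),(627,413),(303,474)]])
B=np.array([(210,110,70),(210,-110,70),(0,-110,70),(0,110,70)])/1000
o2=np.array([220,140]);rs=np.array([np.array(a)/4+o2 for a in [(224,293),(578,200),(333,145)]])
Bs=np.array([(210,-110,70),(0,110,70),(0,-110,70)])/1000
hb=np.array([np.array(a)/4+o2 for a in [(283,264),(436,299)]]); Bh=np.array([(208,-56,119),(208,56,119)])/1000
def W(p,b): return b@R.from_rotvec([0,0,p[2]]).as_matrix().T+[p[0],p[1],0.03]
f=lambda p:np.r_[(proj("top",W(p,B))-rim).ravel(),(proj("scene",W(p,Bs))-rs).ravel(),(proj("scene",W(p,Bh))-hb).ravel()]
r=least_squares(f,[.35,0,0],loss="soft_l1");print(r.x,f(r.x).round(1))
print("handle",W(r.x,np.array([[.208,0,.115]])), "corner",W(r.x,np.array([[.004,.106,.004]])))
print("top handle ends px",proj("top",W(r.x,Bh)))
piv=back("top",px((210,275)),.14);tip=back("top",px((58,305)),.14);print("pivot",piv,"tip",tip,np.linalg.norm(tip-piv), np.arctan2(*(tip-piv)[[1,0]])-r.x[2]-np.pi/2)
print("scene check",proj("scene",[piv,tip]),"obs",px((0,0))*0+[220+575/4,140+270/4],[220+711/4,140+300/4])
fu=back("top",px((150,455)),.007);print("tubefuse",fu, "jar",back("top",px((385,55)),.06))
E
```

```text
[ 0.43230837 -0.00644055  0.20452365] [-0.6 -0.2 -0.8 -0.6 -0.1 -0.3 -0.6 -0.1 -0.5 -0.5  0.4 -0.6 -0.7 -1.
  0.7 -2.1 -1.5 -1.7]
handle [[0.6359732  0.03580441 0.145     ]] corner [[0.41469632 0.09816258 0.034     ]]
top handle ends px [[322.84013389 157.18966939]
 [280.61737147 164.70813982]]
pivot [0.53483816 0.16099508 0.14      ] tip [0.51327726 0.2575321  0.14      ] 0.09891546361288266 0.015213470266336238
scene check [[364.15704546 207.034674  ]
 [397.76148169 214.77039185]] obs [363.75 207.5 ] [397.75, 215.0]
tubefuse [0.42415986 0.21570672 0.007     ] jar [0.70846297 0.05366599 0.06      ]
```

Run:
```python
from h import *
p=[0.4323,-0.0064,0.2045]
def W(b): return np.array(b)/1000@R.from_rotvec([0,0,p[2]]).as_matrix().T+[p[0],p[1],0.03]
for n,(x,y,w,h) in (("scene",(270,190,80,60)),("top",(260,140,80,50))):
    im=cv2.imread(f"pics/{n}0.png"); k=9
    c=cv2.resize(im[y:y+h,x:x+w],None,fx=k,fy=k,interpolation=cv2.INTER_CUBIC)
    for q in proj(n,W([(208,-62,115),(208,62,115),(208,62,70),(208,-62,70)])): cv2.circle(c,tuple(int((a-b+.5)*k) for a,b in zip(q,(x,y))),3,(0,0,255),-1)
    cv2.imwrite(f"pics/{n}_h.png",c)
```

```text
(no output)
```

View pics/scene_h.png

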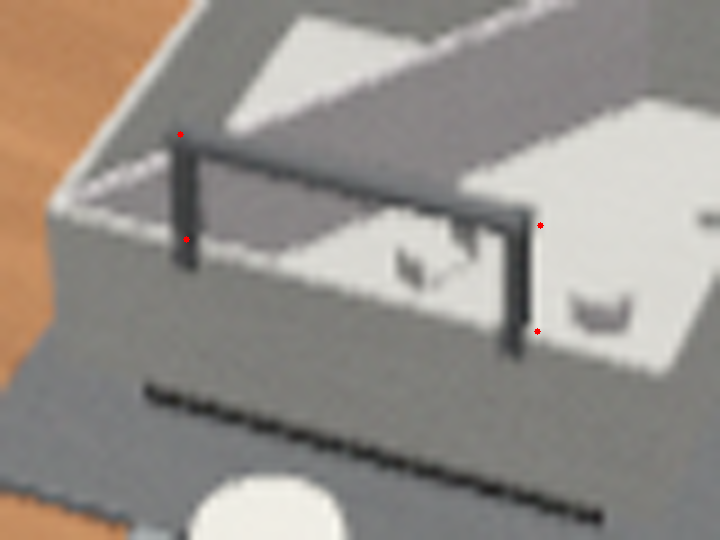

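View pics/top_h.png

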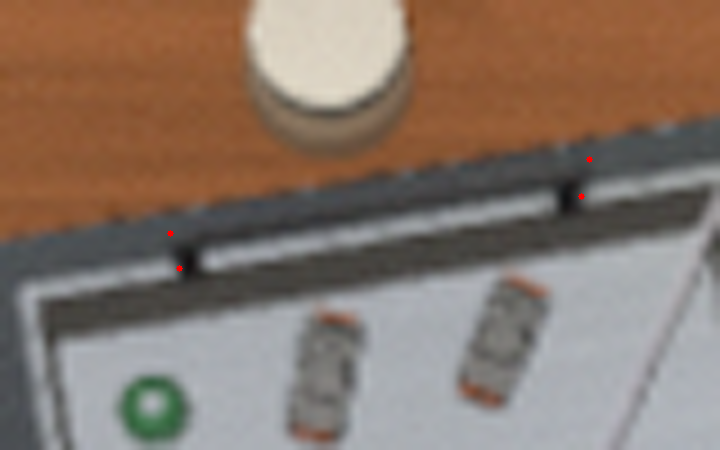

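```bash
cat >> h.py <<'E'
YAW=0.2045; H=np.array([0.4323,-0.0064,0.03]); P=np.array([0.535,0.161,0.128])
RB=R.from_rotvec([0,0,YAW]).as_matrix()
def Rt(tilt=0,sgn=1):
    # tool y = -bin z (down), tool z = sgn*bin x ; tilted about bin y by tilt
    b=RB@R.from_rotvec([0,-tilt,0]).as_matrix()   # columns bin axes
    y=-b[:,2]; z=sgn*b[:,0]; return R.from_matrix(np.c_[np.cross(y,z),y,z])
def plan(way,op,n=None,vmax=.049,wmax=8.5):
    """way: list of (pos, R); rows ideal from the measured state"""
    s=robot.read_state(); p=s["tool_pos"].copy(); r=R.from_rotvec(s["orientation"]); rows=[]
    for P_,R_ in way:
        while True:
            d=np.array(P_)-p; w=(r.inv()*R_).as_rotvec(degrees=True)
            k=max(np.linalg.norm(d)/vmax,np.linalg.norm(w)/wmax)
            if k<.03: break
            k=max(k,1); m=int(np.ceil(k)); d/=m; w/=m
            row=np.r_[np.round(r.inv().apply(d),3),np.round(w,1),op]; rows.append(row)
            p=p+r.apply(row[:3]); r=r*R.from_rotvec(row[3:6],degrees=True)
    for i in range(0,len(rows),5):
        print("[",", ".join("%g"%v for row in rows[i:i+5] for v in row),"]")
    print("rows",len(rows))
E
python3 - <<'E'
from h import *
s=robot.read_state(); r=R.from_rotvec(s["orientation"]); print(r.as_matrix().round(3))
for g in (1,-1): print(g,(r.inv()*Rt(0,g)).as_rotvec(degrees=True), )
C=P+RB@[.045,.065,0]; print("start C",C)
plan([(np.r_[C[:2],.22],Rt(0,-1))],-1)
E
```

```text
[[-0.964 -0.     0.267]
 [-0.267  0.    -0.964]
 [-0.    -1.    -0.   ]]
1 [ 5.16071923e-03 -8.62022165e+01 -5.15593333e-03]
-1 [5.25017323e-03 9.37977833e+01 5.25504661e-03]
start C [0.56586227 0.23378406 0.128     ]
[ -0.032, 0.001, -0.035, 0, 4.9, 0, -1, -0.029, 0.001, -0.038, 0, 4.9, 0, -1, -0.025, 0.001, -0.04, 0, 4.9, 0, -1, -0.022, 0.001, -0.042, 0, 4.9, 0, -1, -0.018, 0.001, -0.044, 0, 4.9, 0, -1 ]
[ -0.014, 0.001, -0.046, 0, 4.9, 0, -1, -0.01, 0.001, -0.047, 0, 5, 0, -1, -0.006, 0.001, -0.047, 0, 4.9, 0, -1, -0.002, 0.001, -0.048, 0, 5, 0, -1, 0.002, 0.001, -0.048, 0, 4.9, 0, -1 ]
[ 0.006, 0.001, -0.047, 0, 5, 0, -1, 0.01, 0.001, -0.047, 0, 4.9, 0, -1, 0.014, 0.001, -0.046, 0, 5, 0, -1, 0.018, 0.001, -0.044, 0, 4.9, 0, -1, 0.021, 0.001, -0.043, 0, 5, 0, -1 ]
[ 0.025, 0.001, -0.041, 0, 4.9, 0, -1, 0.029, 0.001, -0.038, 0, 5, 0, -1, 0.032, 0, -0.036, 0, 4.9, 0, -1, 0.034, 0.001, -0.033, 0, 5, 0, -1 ]
rows 19
```

Run:
```python
from h import *
C=P+RB@[.045,.065,0]
r0=R.from_rotvec(robot.read_state()["orientation"]); w=(Rt(0,1)*r0.inv()).as_rotvec()
plan([([.40,-.32,.235],R.from_rotvec(w*.36)*r0),(np.r_[C[:2],.22],Rt(0,1))],-1)
```

```text
[ -0.037, 0, -0.023, 0, -3.9, -0, -1, -0.039, 0, -0.02, 0, -3.9, -0, -1, -0.04, 0, -0.018, 0, -3.9, -0, -1, -0.042, 0.001, -0.015, 0, -3.9, -0, -1, -0.042, 0, -0.012, 0, -3.9, -0, -1 ]
[ -0.043, 0.001, -0.009, 0, -3.8, -0, -1, -0.044, 0, -0.007, 0, -3.9, -0, -1, -0.044, 0.001, -0.003, 0, -3.8, -0, -1, -0.043, 0.001, -0.022, 0, -4.6, -0, -1, -0.045, 0.001, -0.018, 0, -4.6, -0, -1 ]
[ -0.046, 0.001, -0.015, 0, -4.6, -0, -1, -0.047, 0.001, -0.011, 0, -4.6, -0, -1, -0.048, 0.001, -0.007, 0, -4.6, -0, -1, -0.048, 0.001, -0.003, 0, -4.6, -0, -1, -0.048, 0.001, 0.001, 0, -4.6, -0, -1 ]
[ -0.048, 0.002, 0.004, 0, -4.6, -0, -1, -0.047, 0.001, 0.008, 0, -4.6, -0, -1, -0.047, 0.002, 0.012, 0, -4.6, -0, -1, -0.045, 0.001, 0.016, 0, -4.6, -0, -1, -0.044, 0.002, 0.02, 0, -4.6, -0, -1 ]
rows 20
```

Call:
carry_out(motion=[-0.037, 0, -0.023, 0, -3.9, 0, -1, -0.039, 0, -0.02, 0, -3.9, 0, -1, -0.04, 0, -0.018, 0, -3.9, 0, -1, -0.042, 0.001, -0.015, 0, -3.9, 0, -1, -0.042, 0, -0.012, 0, -3.9, 0, -1], squeeze=20)

```text
t: 1.0
tool_pos: [0.3099, -0.4158, 0.2358]
orientation: [-0.594, 1.87, -1.872]
force: [-0.0, -0.9, 0.7]
opening: 0.0577
```

Call:
carry_out(motion=[-0.043, 0, -0.009, 0, -3.9, 0, -1, -0.044, 0, -0.007, 0, -3.9, 0, -1, -0.044, 0, -0.003, 0, -3.9, 0, -1, -0.043, 0, -0.022, 0, -4.6, 0, -1, -0.045, 0, -0.018, 0, -4.6, 0, -1])

```text
t: 1.5
tool_pos: [0.4312, -0.218, 0.2364]
orientation: [-0.877, 1.617, -1.625]
force: [1.6, -0.5, 0.3]
opening: 0.0175
```

Run:
```python
from h import *
C=P+RB@[.045,.065,0]; s=robot.read_state(); print(s["t"],s["tool_pos"],s["opening"],s["force"],s["q"].round(2))
plan([(np.r_[C[:2],.22],Rt(0,1))],-1)
```

```text
1.5 [ 0.43119689 -0.21798357  0.23643063] 0.017518330582110123 [ 1.56115365 -0.4797935   0.28913394] [-0.57 -0.19  1.81 -0.    1.52  0.01]
[ -0.045, 0.002, -0.013, -0, -4.5, 0, -1, -0.046, 0.001, -0.01, -0, -4.5, 0, -1, -0.047, 0.002, -0.006, -0, -4.5, 0, -1, -0.047, 0.001, -0.003, -0, -4.5, 0, -1, -0.047, 0.002, 0.001, -0, -4.5, 0, -1 ]
[ -0.047, 0.001, 0.005, -0, -4.5, 0, -1, -0.046, 0.002, 0.009, -0, -4.5, 0.1, -1, -0.046, 0.001, 0.012, -0, -4.5, 0, -1, -0.045, 0.002, 0.016, -0.1, -4.4, 0.1, -1, -0.043, 0.001, 0.019, -0, -4.5, 0, -1 ]
rows 10
```

Call:
carry_out(motion=[-0.045, 0.001, -0.013, 0, -4.5, 0, -1, -0.046, 0.001, -0.01, 0, -4.5, 0, -1, -0.047, 0.001, -0.006, 0, -4.5, 0, -1, -0.047, 0.001, -0.003, 0, -4.5, 0, -1, -0.047, 0.001, 0.001, 0, -4.5, 0, -1])

```text
t: 2.0
tool_pos: [0.4984, 0.0178, 0.2324]
orientation: [-1.122, 1.325, -1.34]
force: [2.5, -0.5, 0.2]
opening: 0.0006
```

Call:
carry_out(motion=[-0.047, 0.001, 0.005, 0, -4.5, 0, -1, -0.046, 0.001, 0.009, 0, -4.5, 0, -1, -0.046, 0.001, 0.012, 0, -4.5, 0, -1, -0.045, 0.001, 0.016, 0, -4.4, 0, -1, -0.043, 0.001, 0.019, 0, -4.5, 0, -1])

```text
t: 2.5
tool_pos: [0.5624, 0.2566, 0.2282]
orientation: [-1.309, 1.021, -1.041]
force: [0.3, -1.1, -0.2]
opening: 0.0005
```

Run:
```python
from h import *
C=P+RB@[.045,.065,0]; s=robot.read_state(); print(s["t"],s["tool_pos"],s["opening"],s["force"],s["q"].round(2),C)
cv2.imwrite("pics/w1.png",imaging.read_camera("wrist")); print(imaging.camera_model("wrist"))
im=imaging.read_camera("top");cv2.imwrite("pics/t1.png",cv2.resize(im[130:280,180:380],None,fx=4,fy=4))
plan([(np.r_[C[:2],.22],Rt(0,1)),(np.r_[C[:2],.13],Rt(0,1))],-1)
```

```text
2.5 [0.56242324 0.25656169 0.22816473] 0.00046525345909864446 [ 0.30387692 -1.13615333 -0.1909962 ] [ 0.35  0.18  1.46 -0.01  1.5   0.11] [0.56586227 0.23378406 0.128     ]
{'K': array([[309.70691629,   0.        , 322.40007852],
       [  0.        , 309.70691629, 198.26194059],
       [  0.        ,   0.        ,   1.        ]]), 'position': array([0.54069477, 0.34312969, 0.37446487]), 'orientation': array([2.82296866, 0.35047088, 0.06734214])}
[ 0.026, 0.007, -0.002, -0.5, 2.2, 0.3, -1, 0, 0.045, -0, 0, 0, 0, -1, 0, 0.045, -0, 0, 0, 0, -1 ]
rows 3
```

View pics/w1.png

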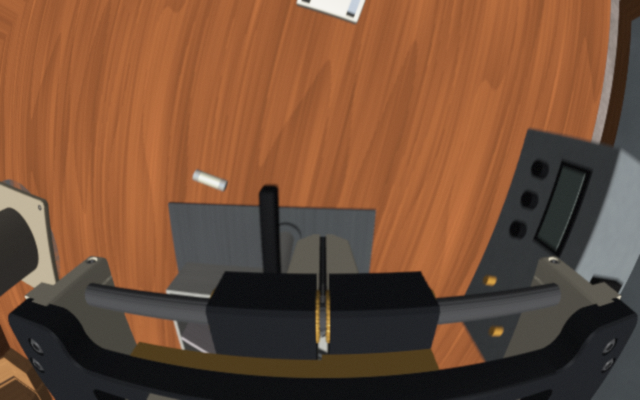

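View pics/t1.png

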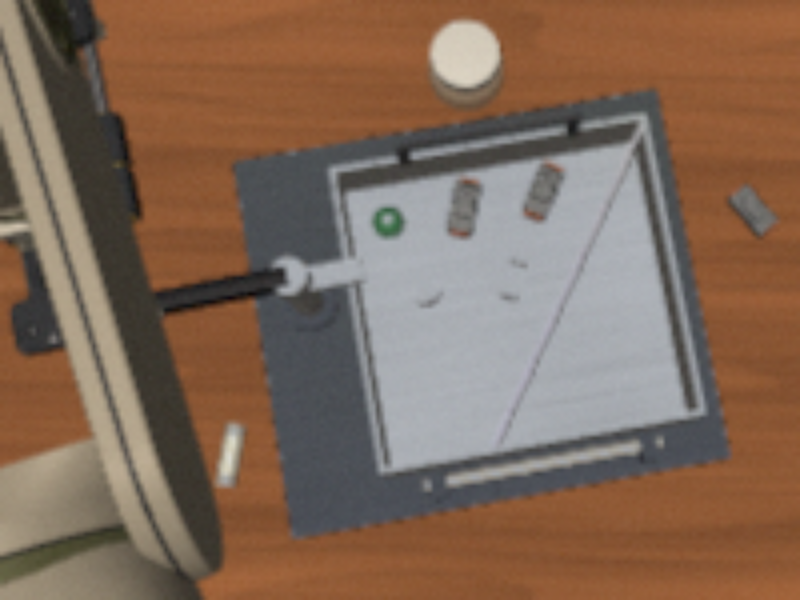

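Call:
carry_out(motion=[0.026, 0.007, -0.002, 0, 2, 0, -1, 0, 0, 0, 0, 0, 0, -1, 0, 0.03, 0, 0, 0, 0, -1, 0, 0.03, 0, 0, 0, 0, -1, 0, 0.03, 0, 0, 0, 0, -1])

```text
t: 3.1
tool_pos: [0.5713, 0.2353, 0.1343]
orientation: [-1.287, 1.039, -1.066]
force: [-0.7, -0.1, 0.2]
opening: -0.0
```

Run:
```python
from h import *
s=robot.read_state(); print(s["t"],s["tool_pos"],s["force"])
cv2.imwrite("pics/w2.png",imaging.read_camera("wrist"))
way=[]
for f in np.arange(0,1.56,.15):
    u=np.array([-np.sin(f),np.cos(f),0]);n=np.array([np.cos(f),np.sin(f),0])
    d=.007+.0175*np.cos(f)+.0075*np.sin(f)
    c=P+RB@(.065*u+d*n); c[2]=.13; way.append((c,Rt(0,1))); print(round(f,2),c.round(3))
plan(way,-1)
```

```text
3.1 [0.57125166 0.23529221 0.13426714] [-0.72853254 -0.08450633  0.23382738]
0.0 [0.546 0.23  0.13 ]
0.15 [0.536 0.231 0.13 ]
0.3 [0.526 0.23  0.13 ]
0.45 [0.516 0.228 0.13 ]
0.6 [0.506 0.225 0.13 ]
0.75 [0.496 0.219 0.13 ]
0.9 [0.488 0.211 0.13 ]
1.05 [0.48  0.202 0.13 ]
1.2 [0.474 0.192 0.13 ]
1.35 [0.47 0.18 0.13]
1.5 [0.468 0.168 0.13 ]
[ -0, -0.003, -0.023, -0.7, 0.2, 0.3, -1, -0.003, 0, -0.009, 0, 0, -0, -1, -0.002, 0, -0.01, 0, 0, -0, -1, -0, 0, -0.01, 0, 0, -0, -1, 0.002, 0, -0.011, 0, 0, -0, -1 ]
[ 0.003, 0, -0.01, 0, 0, -0, -1, 0.006, 0, -0.01, 0, 0, -0, -1, 0.007, 0, -0.009, 0, 0, -0, -1, 0.009, 0, -0.008, 0, 0, -0, -1, 0.011, 0, -0.007, 0, 0, -0, -1 ]
[ 0.011, 0, -0.004, 0, 0, -0, -1 ]
rows 11
```

View pics/w2.png

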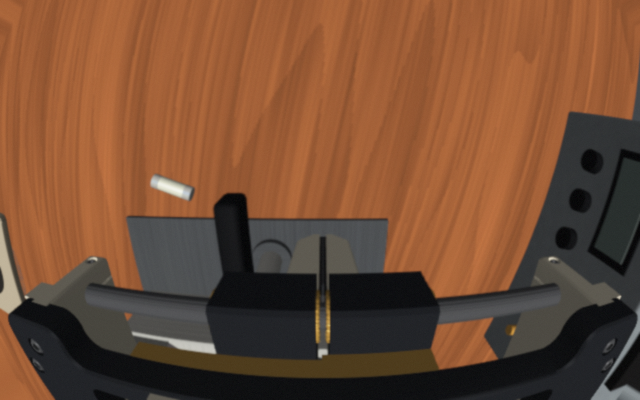

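```bash
cat >> h.py <<'E'
def projw(Pw,c=None):
    c=c or imaging.camera_model("wrist"); Rm=R.from_rotvec(c["orientation"]).as_matrix()
    p=(np.atleast_2d(Pw)-c["position"])@Rm; th=np.arctan2(np.hypot(p[:,0],p[:,1]),p[:,2]); h=np.hypot(p[:,0],p[:,1])
    return c["K"][:2,2]+c["K"][0,0]*(th/h)[:,None]*p[:,:2]
E
python3 - <<'E'
from h import *
s=robot.read_state(); r=R.from_rotvec(s["orientation"])
for d in ([0,0,0],[0,.019,0],[0,.019,.0175],[.0075,.019,.0175],[-.0075,.019,.0175],[0,-.065,0]): print(d,projw(s["tool_pos"]+r.apply(d)).round(0))
u=RB@[0,1,0]; print("lever",projw([P+[0,0,.012],P+u*.1+[0,0,.012]]))
E
```

```text
[0, 0, 0] [[322. 264.]]
[0, 0.019, 0] [[322. 248.]]
[0, 0.019, 0.0175] [[351. 248.]]
[0.0075, 0.019, 0.0175] [[351. 259.]]
[-0.0075, 0.019, 0.0175] [[352. 237.]]
[0, -0.065, 0] [[322. 348.]]
lever [[246.74801719 359.50631938]
 [223.96710292 210.23045521]]
```

Call:
carry_out(motion=[0, 0, -0.023, 0, 0, 0, -1, -0.003, 0, -0.009, 0, 0, 0, -1, -0.002, 0, -0.01, 0, 0, 0, -1, 0, 0, -0.01, 0, 0, 0, -1, 0.002, 0, -0.011, 0, 0, 0, -1])

```text
t: 3.65
tool_pos: [0.5053, 0.2234, 0.1293]
orientation: [-1.291, 1.044, -1.066]
force: [1.3, 1.5, 0.1]
opening: 0.0004
```

Run:
```python
from h import *
s=robot.read_state(); print(s["t"],s["tool_pos"],s["force"])
cv2.imwrite("pics/w3.png",imaging.read_camera("wrist"))
way=[]
for f in np.arange(.6,1.56,.15):
    u=np.array([-np.sin(f),np.cos(f),0]);n=np.array([np.cos(f),np.sin(f),0])
    d=.007+.0175*np.cos(f)+.0075*np.sin(f)
    c=P+RB@(.065*u+d*n); c[2]=.13; way.append((c,Rt(0,1))); 
plan(way,-1)
```

```text
3.65 [0.50528    0.22342178 0.12925205] [1.33069808 1.46851003 0.0646705 ]
[ -0.001, -0.001, 0.002, -0.8, 0.1, 0.3, -1, 0.003, 0, -0.01, 0, -0, -0, -1, 0.006, 0, -0.01, 0, -0, -0, -1, 0.007, 0, -0.01, 0, -0, -0, -1, 0.01, 0, -0.007, 0, -0, -0, -1 ]
[ 0.01, 0, -0.007, 0, -0, -0, -1, 0.012, 0, -0.004, 0, -0, -0, -1 ]
rows 7
```

View pics/w3.png

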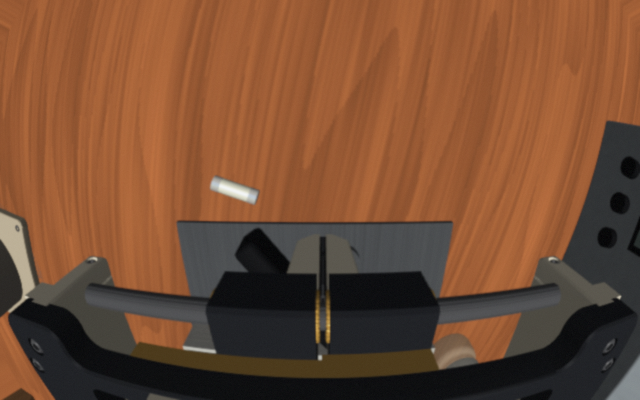

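Call:
carry_out(motion=[0.003, 0, -0.01, 0, 0, 0, -1, 0.006, 0, -0.01, 0, 0, 0, -1, 0.008, 0, -0.01, 0, 0, 0, -1, 0.01, 0, -0.007, 0, 0, 0, -1, 0.011, 0, -0.007, 0, 0, 0, -1])

```text
t: 4.2
tool_pos: [0.47, 0.1782, 0.1339]
orientation: [-1.283, 1.038, -1.065]
force: [1.3, 1.2, -0.3]
opening: 0.0003
```

Run:
```python
from h import *
s=robot.read_state(); print(s["t"],s["tool_pos"],s["force"])
cv2.imwrite("pics/w4.png",imaging.read_camera("wrist"))
way=[]
for f in [1.5,1.57]:
    u=np.array([-np.sin(f),np.cos(f),0]);n=np.array([np.cos(f),np.sin(f),0])
    d=.007+.0175*np.cos(f)+.0075*np.sin(f)
    c=P+RB@(.065*u+d*n); c[2]=.13; way.append((c,Rt(0,1))); print(c)
plan(way,-1)
```

```text
4.2 [0.46997524 0.17819339 0.13386402] [ 1.26704958  1.15013017 -0.33449909]
[0.46848468 0.16791395 0.13      ]
[0.4684078  0.16206449 0.13      ]
[ 0.008, 0.004, -0.003, -1.3, 0.2, 0.2, -1, 0.006, -0, -0.001, 0, -0, -0, -1 ]
rows 2
```

View pics/w4.png

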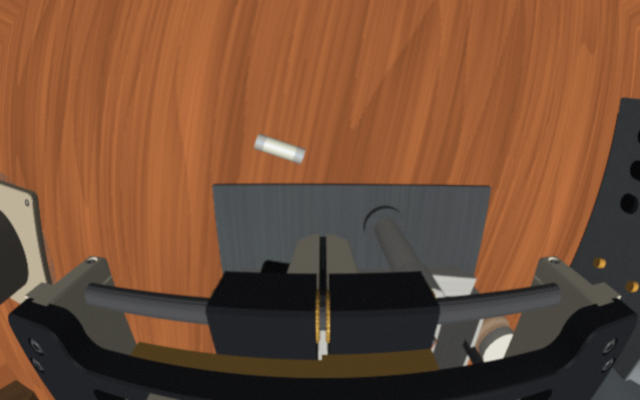

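Call:
carry_out(motion=[0.008, 0, -0.002, 0, 0, 0, -1, 0.006, 0, -0.001, 0, 0, 0, -1, 0.003, 0, 0, 0, 0, 0, -1, 0, 0, 0, 0, 0, 0, -1, 0, 0, 0, 0, 0, 0, -1])

```text
t: 4.75
tool_pos: [0.4691, 0.165, 0.134]
orientation: [-1.272, 1.046, -1.054]
force: [-0.5, 1.3, 0.6]
opening: 0.0005
```

Run:
```python
from h import *
s=robot.read_state(); print(s["t"],s["tool_pos"],s["force"])
```

```text
4.75 [0.46908425 0.16503947 0.13403782] [-0.52325071  1.30510825  0.55871203]
```

Call:
carry_out(motion=[0.005, 0, 0, 0, 0, 0, -1, 0.001, 0, 0, 0, 0, 0, -1, -0.03, 0, 0, 0, 0, 0, -1, 0, -0.045, 0, 0, 0, 0, -1, 0, -0.045, 0, 0, 0, 0, -1])

```text
t: 5.25
tool_pos: [0.4569, 0.1895, 0.2188]
orientation: [-1.279, 1.062, -1.041]
force: [0.6, 0.8, 0.4]
opening: 0.0004
```

Run:
```python
from h import *
s=robot.read_state(); print(s["t"],s["tool_pos"],s["force"])
hd=H+RB@[.208,0,.115]; hd[2]=.24
plan([(hd,Rt(0,1))],0.2)
```

```text
5.25 [0.45692163 0.18953908 0.21882554] [0.55638412 0.81101007 0.39484033]
[ 0.037, -0.005, 0.029, -0.1, 0, -0.3, 0.2, 0.037, -0.005, 0.029, -0.1, 0.1, -0.2, 0.2, 0.038, -0.004, 0.029, -0.1, 0, -0.3, 0.2, 0.037, -0.005, 0.028, -0.1, 0.1, -0.2, 0.2, 0.038, -0.004, 0.029, -0.1, 0, -0.3, 0.2 ]
rows 5
```

Call:
carry_out(motion=[0.037, -0.005, 0.029, 0, 0, 0, 0.2, 0.037, -0.005, 0.029, 0, 0, 0, 0.2, 0.038, -0.004, 0.029, 0, 0, 0, 0.2, 0.037, -0.005, 0.028, 0, 0, 0, 0.2, 0.038, -0.004, 0.029, 0, 0, 0, 0.2])

```text
t: 5.75
tool_pos: [0.643, 0.033, 0.2503]
orientation: [-1.275, 1.046, -1.042]
force: [0.3, 1.9, 0.9]
opening: 0.0356
```

Run:
```python
from h import *
s=robot.read_state(); print(s["t"],s["tool_pos"],s["opening"],s["orientation"],Rt(0,1).as_rotvec())
im=imaging.read_camera("top");cv2.imwrite("pics/t5.png",cv2.resize(im[130:280,180:380],None,fx=4,fy=4))
c=imaging.camera_model("wrist");im=imaging.read_camera("wrist")
q=projw(H+np.array([[.208,-.062,.115],[.208,.062,.115],[.208,0,.115]])@RB.T,c);print(q)
k=im.copy()
for a in q: cv2.circle(k,tuple(int(v) for v in a),2,(0,0,255),-1)
cv2.imwrite("pics/w5.png",k)
im=imaging.read_camera("scene");cv2.imwrite("pics/s5.png",cv2.resize(im[100:280,220:440],None,fx=3.3,fy=3.3))
```

```text
5.75 [0.64302476 0.03298083 0.25033795] 0.035585164952154996 [-1.27489754  1.04606957 -1.04191453] [-1.2990056   1.05723667 -1.05723667]
[[309.7030378  260.01545446]
 [309.36063908 120.58021823]
 [309.32154922 194.50806659]]
```

View pics/t5.png

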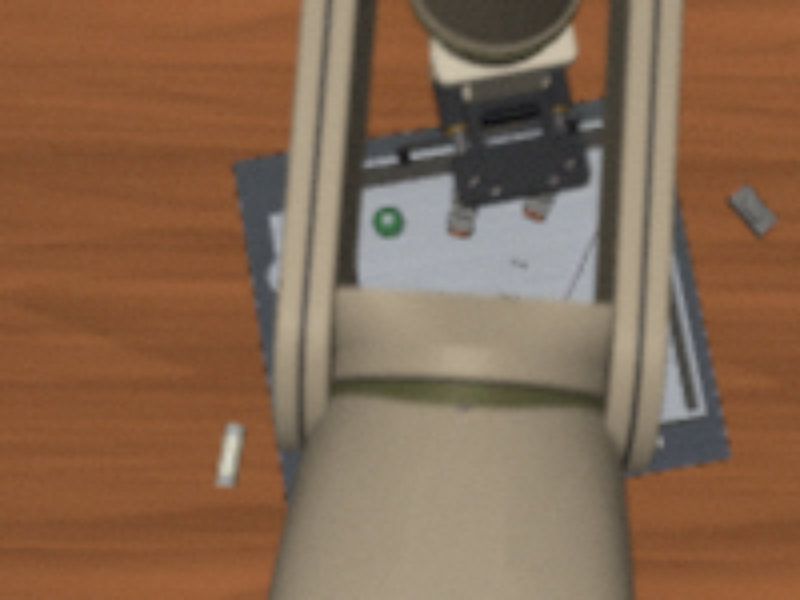

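View pics/w5.png

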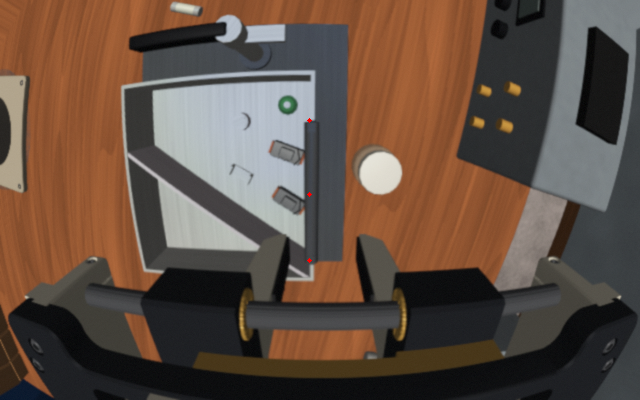

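View pics/s5.png

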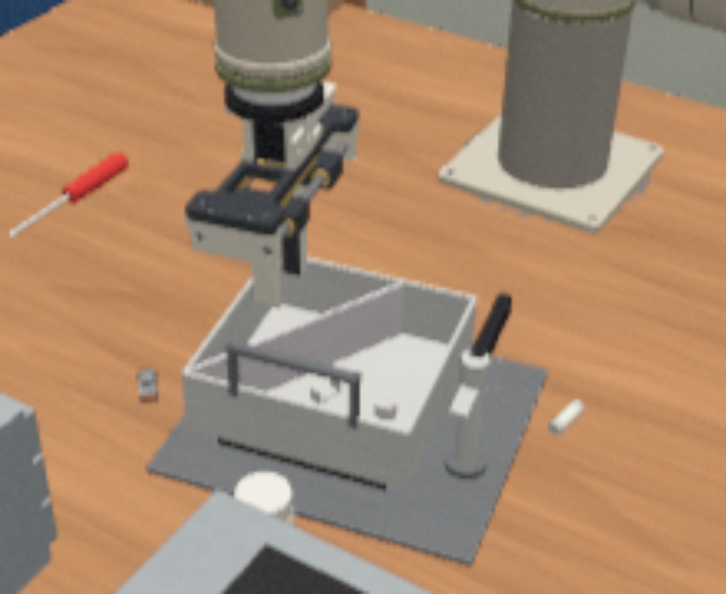

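Run:
```python
from h import *
hd=H+RB@[.208,0,.115]; print(hd)
plan([(np.r_[hd[:2],.235],Rt(0,1)),(np.r_[hd[:2],.143],Rt(0,1))],0.2)
```

```text
[0.63596583 0.03584014 0.145     ]
[ -0.005, 0.013, -0.006, -1, 0.5, -1.1, 0.2, 0, 0.046, -0, 0, -0, -0, 0.2, 0, 0.046, -0, 0, -0, -0, 0.2 ]
rows 3
```

Call:
carry_out(motion=[-0.005, 0.013, -0.006, -1, 0.5, -1, 0.2, 0, 0, 0, 0, 0, 0, 0.2, 0, 0.03, 0, 0, 0, 0, 0.2, 0, 0.03, 0, 0, 0, 0, 0.2, 0, 0.02, 0, 0, 0, 0, 0.2])

```text
t: 6.4
tool_pos: [0.6343, 0.039, 0.156]
orientation: [-1.298, 1.052, -1.058]
force: [0.2, -0.9, -0.5]
opening: 0.0557
```

Run:
```python
from h import *
s=robot.read_state(); print(s["t"],s["tool_pos"],s["opening"],s["force"])
hd=H+RB@[.208,0,.115]
cv2.imwrite("pics/w6.png",imaging.read_camera("wrist"))
plan([(np.r_[hd[:2],.143],Rt(0,1))],0.2)
```

```text
6.4 [0.63425834 0.03904576 0.155959  ] 0.05569402939551706 [ 0.15515148 -0.88987928 -0.50247515]
[ 0.004, 0.009, 0.003, 0.1, 0.2, 0, 0.2 ]
rows 1
```

View pics/w6.png

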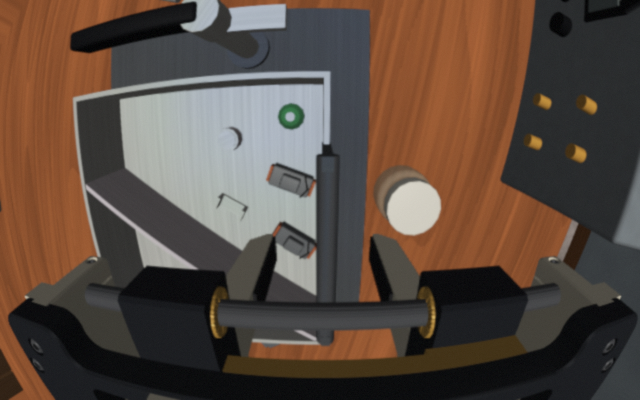

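Call:
carry_out(motion=[0.003, 0.013, 0.002, 0, 0, 0, 0.2, 0, 0.002, 0, 0, 0, 0, -1, 0, 0, 0, 0, 0, 0, -1, 0, 0, 0, 0, 0, 0, -1, 0, 0, 0, 0, 0, 0, -1], squeeze=30)

```text
t: 6.95
tool_pos: [0.6343, 0.0388, 0.1389]
orientation: [-1.302, 1.051, -1.054]
force: [0.3, 0.4, -0.6]
opening: 0.0282
```

Call:
carry_out(motion=[0, 0, 0, 0, 0, 0, -1, 0, 0, 0, 0, 0, 0, -1, 0, 0, 0, 0, 0, 0, -1, 0, 0, 0, 0, 0, 0, -1, 0, 0, 0, 0, 0, 0, -1])

```text
t: 7.45
tool_pos: [0.6364, 0.039, 0.1409]
orientation: [-1.298, 1.048, -1.056]
force: [2.7, 1.5, -2.2]
opening: 0.0109
```

Run:
```python
from h import *
s=robot.read_state(); print(s["t"],s["tool_pos"],s["opening"],s["force"],s["orientation"])
cv2.imwrite("pics/w7.png",imaging.read_camera("wrist"))
```

```text
7.45 [0.63641355 0.03899342 0.14090994] 0.0108667134715361 [ 2.70987279  1.45952301 -2.18389457] [-1.29838046  1.04799367 -1.0563753 ]
```

View pics/w7.png

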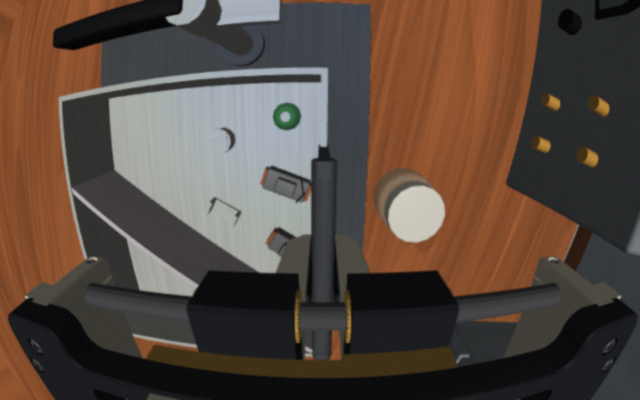

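```bash
cat >> h.py <<'E'
K=0.6
OFF=np.r_[0,0.003,-0.004]
def Ry(t): return R.from_rotvec([0,-t,0]).as_matrix()
def hpos(t): return H+RB@(Ry(t)@[.208,0,.115])+RB@(Ry(K*t)@(RB.T@OFF))
def est():
    s=robot.read_state(); v=RB.T@(s["tool_pos"]-H); a=np.arctan2(v[2],v[0])-np.arctan2(.111,.208)
    return a,np.hypot(v[0],v[2])
def lift(t1,n,final=False):
    s=robot.read_state(); t0,rad=est(); print("t",round(s["t"],2),"tilt",round(t0,3),"rad",round(rad,4),"F",s["force"].round(1),"op",round(s["opening"],4),s["tool_pos"].round(4),s["q"].round(2))
    plan([(hpos(t),Rt(K*t,1)) for t in np.linspace(t0,t1,n+1)[1:]],-1)
E
python3 -c "
from h import *
lift(.2,5)"
```

```text
t 7.5 tilt -0.003 rad 0.2367 F [ 2.5  1.6 -2.6] op 0.0111 [0.6364 0.039  0.1409] [-0.02  0.29  1.49 -0.    1.36 -0.23]
[ 0, -0.008, -0.005, 1, 0.4, 0.1, -1, 0, -0.008, -0.005, 1.4, -0, 0, -1, 0, -0.008, -0.005, 1.4, -0, 0, -1, 0, -0.009, -0.005, 1.4, -0, 0, -1, 0, -0.008, -0.005, 1.4, -0, 0, -1 ]
rows 5
```

Call:
carry_out(motion=[0, -0.008, -0.005, 1, 0.2, 0, -1, 0, -0.008, -0.005, 1.4, 0, 0, -1, 0, -0.008, -0.005, 1.4, 0, 0, -1, 0, -0.009, -0.005, 1.4, 0, 0, -1, 0, -0.008, -0.005, 1.4, 0, 0, -1])

```text
t: 8.0
tool_pos: [0.6107, 0.0339, 0.1798]
orientation: [-1.2, 0.972, -1.105]
force: [3.7, 1.9, -4.1]
opening: 0.011
```

```bash
python3 -c "
from h import *
cv2.imwrite('pics/w8.png',imaging.read_camera('wrist'))
lift(.38,5)"
```

```text
t 8.05 tilt 0.201 rad 0.2363 F [-2.2  1.4 -4. ] op 0.0112 [0.6099 0.0337 0.1807] [-0.05  0.07  1.66  0.03  1.29 -0.26]
[ 0, -0.007, -0.005, 0.9, 0.2, 0.1, -1, 0, -0.007, -0.005, 1.2, -0, -0, -1, 0, -0.007, -0.005, 1.3, -0, -0, -1, 0, -0.006, -0.005, 1.2, -0, -0, -1, 0, -0.007, -0.005, 1.2, -0, -0, -1 ]
rows 5
```

View pics/w8.png

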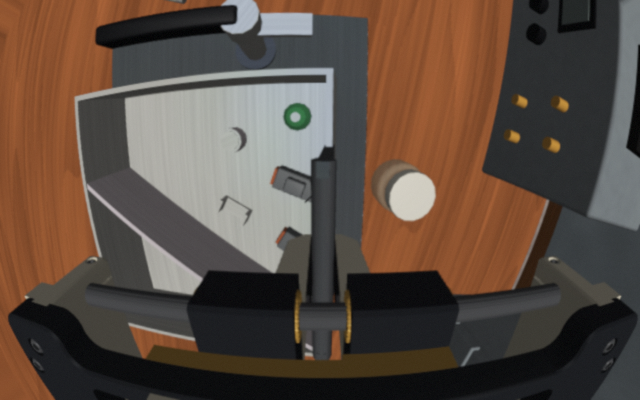

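Lifting well; the bar is still between the pads and the bin is rising, with the scrap not yet moving. I continue.

Call:
carry_out(motion=[0, -0.007, -0.005, 0.9, 0, 0, -1, 0, -0.007, -0.005, 1.2, 0, 0, -1, 0, -0.007, -0.005, 1.3, 0, 0, -1, 0, -0.006, -0.005, 1.2, 0, 0, -1, 0, -0.007, -0.005, 1.2, 0, 0, -1])

```text
t: 8.55
tool_pos: [0.5809, 0.0278, 0.2105]
orientation: [-1.114, 0.903, -1.142]
force: [2.3, -0.1, -5.6]
opening: 0.0108
```

```bash
python3 -c "
from h import *
cv2.imwrite('pics/w9.png',imaging.read_camera('wrist'))
lift(.55,5)"
```

```text
t 8.6 tilt 0.383 rad 0.2362 F [-0.8  1.3 -4.6] op 0.0108 [0.5801 0.0277 0.2111] [-0.08 -0.13  1.81  0.07  1.23 -0.3 ]
[ 0, -0.006, -0.005, 1, 0.2, 0, -1, 0, -0.006, -0.005, 1.1, -0, 0, -1, 0, -0.006, -0.005, 1.2, -0, 0, -1, 0, -0.006, -0.005, 1.1, -0, 0, -1, 0, -0.006, -0.005, 1.2, -0, 0, -1 ]
rows 5
```

View pics/w9.png

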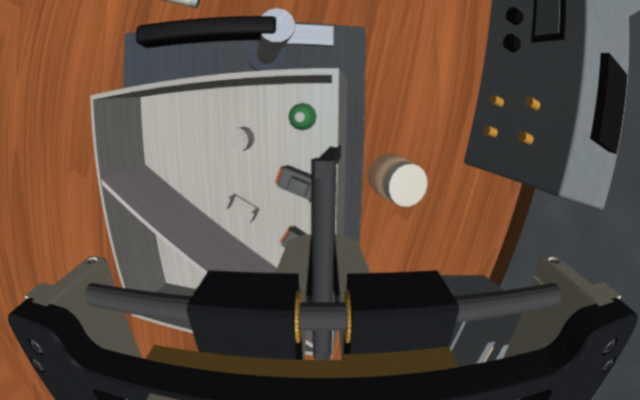

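Call:
carry_out(motion=[0, -0.006, -0.005, 1, 0, 0, -1, 0, -0.006, -0.005, 1.1, 0, 0, -1, 0, -0.006, -0.005, 1.2, 0, 0, -1, 0, 0, 0, 0, 0, 0, -1, 0, 0, 0, 0, 0, 0, -1])

```text
t: 9.1
tool_pos: [0.5619, 0.024, 0.2251]
orientation: [-1.065, 0.864, -1.162]
force: [2.4, 1.3, -2.7]
opening: 0.0109
```

```bash
python3 -c "
from h import *
cv2.imwrite('pics/w10.png',imaging.read_camera('wrist'))
lift(.6,5)"
```

```text
t 9.15 tilt 0.482 rad 0.2362 F [ 1.4  0.7 -1.8] op 0.0112 [0.562 0.024 0.225] [-0.1  -0.24  1.9   0.09  1.21 -0.33]
[ 0.001, -0.004, -0.004, 0.7, 0.1, 0, -1, -0, -0.004, -0.004, 0.8, 0, 0, -1, -0, -0.004, -0.003, 0.8, 0, 0, -1, -0, -0.005, -0.004, 0.9, 0, 0, -1, -0, -0.004, -0.004, 0.8, 0, 0, -1 ]
rows 5
```

View pics/w10.png

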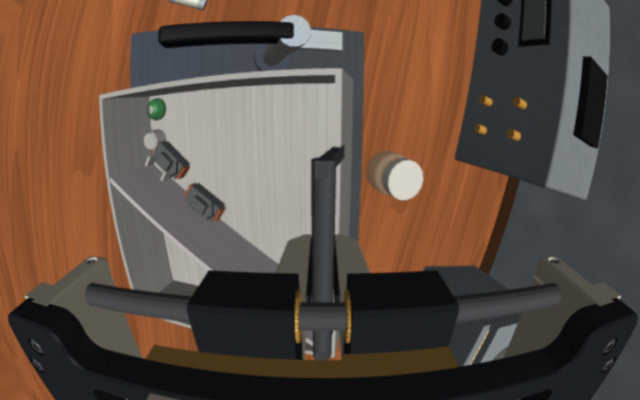

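Call:
carry_out(motion=[0, -0.004, -0.004, 0.7, 0, 0, -1, 0, -0.004, -0.004, 0.8, 0, 0, -1, 0, -0.004, -0.003, 0.8, 0, 0, -1, 0, -0.005, -0.004, 0.9, 0, 0, -1, 0, -0.004, -0.004, 0.8, 0, 0, -1])

```text
t: 9.65
tool_pos: [0.5378, 0.0191, 0.2396]
orientation: [-1.005, 0.815, -1.184]
force: [2.5, 0.4, -0.5]
opening: 0.0114
```

```bash
python3 -c "
from h import *
cv2.imwrite('pics/w11.png',imaging.read_camera('wrist'))
lift(.75,5)"
```

```text
t 9.7 tilt 0.605 rad 0.236 F [ 1.7  2.9 -1. ] op 0.0111 [0.5373 0.0191 0.2398] [-0.14 -0.39  2.01  0.13  1.19 -0.38]
[ 0.001, -0.005, -0.005, 0.9, 0.2, -0, -1, -0, -0.005, -0.005, 1, -0, -0, -1, -0, -0.005, -0.005, 1, -0, -0, -1, -0, -0.004, -0.005, 1, -0, -0, -1, -0, -0.005, -0.004, 1, -0, -0, -1 ]
rows 5
```

View pics/w11.png

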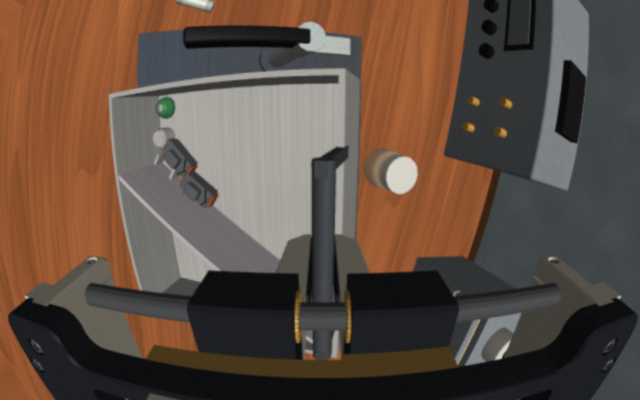

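Call:
carry_out(motion=[0, -0.005, -0.005, 0.9, 0, 0, -1, 0, -0.005, -0.005, 1, 0, 0, -1, 0, -0.005, -0.005, 1, 0, 0, -1, 0, -0.004, -0.005, 1, 0, 0, -1, 0, -0.005, -0.004, 1, 0, 0, -1])

```text
t: 10.2
tool_pos: [0.505, 0.0125, 0.2537]
orientation: [-0.931, 0.754, -1.211]
force: [0.9, -0.6, -6.0]
opening: 0.011
```

```bash
cat >> h.py <<'E'
def bpw(uv,h,tilt,c):
    Rm=R.from_rotvec(c["orientation"]).as_matrix(); d=np.array(uv)-c["K"][:2,2]; r=np.hypot(*d); th=r/c["K"][0,0]
    ray=Rm@np.r_[d/r*np.sin(th),np.cos(th)]
    B=RB@Ry(tilt); o=B.T@(c["position"]-H); v=B.T@ray
    p=o+v*(h-o[2])/v[2]; return (p-[.004,.106,.004])*1000
def look(name,pts=None):
    c=imaging.camera_model("wrist"); t,_=est(); im=imaging.read_camera("wrist"); cv2.imwrite(f"pics/{name}.png",im)
    cv2.imwrite(f"pics/{name}c.png",cv2.resize(im[50:250,80:280],None,fx=3,fy=3,interpolation=cv2.INTER_CUBIC))
    for th,h in (("carrier_a_mid",.015),("end_cap_mid",.0115),("clip_mid",.0115),("lens_mid",.010)):
        for d in models.outline_of("wrist",th)[:3]: print(th,round(d["confidence"],2),d["pixel"],bpw(d["pixel"],h,t,c).round(0))
    B=RB@Ry(t)
    print("corners px (floor FL, floor front at sheet, rim FL)",projw((np.array([[4,106,4],[4,36,4],[4,106,70]])/1000)@B.T+H,c).round(0).tolist())
E
python3 -c "
from h import *
look('w12')
lift(.85,5)"
```

```text
carrier_a_mid 0.82 [187.7, 156.6] [ 32. -65.  11.]
carrier_a_mid 0.43 [252.4, 175.4] [109. -80.  11.]
end_cap_mid 0.71 [172.3, 134.5] [  9. -42.   8.]
clip_mid 0.51 [251.5, 176.3] [106. -82.   8.]
clip_mid 0.47 [173.8, 160.7] [  8. -70.   8.]
lens_mid 0.75 [177.7, 108.2] [ 18. -15.   6.]
lens_mid 0.4 [286.3, 40.7] [141.  38.   6.]
corners px (floor FL, floor front at sheet, rim FL) [[170.0, 95.0], [173.0, 159.0], [122.0, 98.0]]
t 10.45 tilt 0.755 rad 0.236 F [ 0.6  1.1 -4.5] op 0.0114 [0.5055 0.0126 0.2536] [-0.2  -0.59  2.14  0.19  1.18 -0.44]
[ 0.001, -0.003, -0.004, 0.5, 0.2, -0, -1, -0, -0.003, -0.003, 0.7, -0, -0, -1, -0, -0.003, -0.004, 0.7, -0, -0, -1, -0, -0.003, -0.003, 0.6, -0, -0, -1, -0, -0.003, -0.003, 0.7, -0, -0, -1 ]
rows 5
```

View pics/w12c.png

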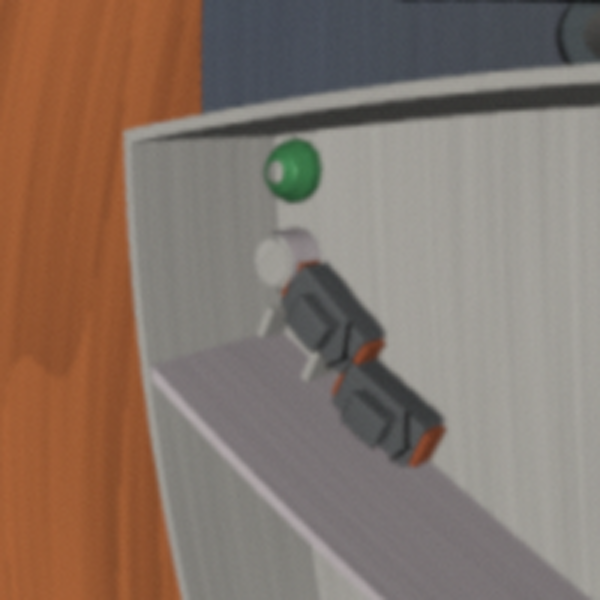

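```bash
python3 -c "
from h import *
c=imaging.camera_model('wrist');t,_=est()
for n,p,h in (('carrA',(335,315),.02),('carrB',(388,412),.02),('clip',(295,345),.015),('cap',(285,258),.0115),('lens',(292,170),.01)):
    q=np.array(p)/3+[80,50]
    for hh in (h,h+.008): print(n,q.round(0),bpw(q,hh,t,c).round(0))
"
```

```text
carrA [192. 155.] [ 43. -62.  16.]
carrA [192. 155.] [ 50. -61.  24.]
carrB [209. 187.] [ 62. -93.  16.]
carrB [209. 187.] [ 69. -91.  24.]
clip [178. 165.] [ 18. -74.  11.]
clip [178. 165.] [ 26. -72.  19.]
cap [175. 136.] [ 13. -44.   8.]
cap [175. 136.] [ 21. -43.  15.]
lens [177. 107.] [ 17. -13.   6.]
lens [177. 107.] [ 25. -13.  14.]
```

Call:
carry_out(motion=[0, -0.003, -0.004, 0.5, 0, 0, -1, 0, -0.003, -0.003, 0.7, 0, 0, -1, 0, -0.003, -0.004, 0.7, 0, 0, -1, 0, -0.003, -0.003, 0.6, 0, 0, -1, 0, -0.003, -0.003, 0.7, 0, 0, -1])

```text
t: 10.95
tool_pos: [0.4838, 0.0083, 0.2598]
orientation: [-0.883, 0.715, -1.225]
force: [2.0, 1.3, -3.2]
opening: 0.0114
```

Call:
carry_out(motion=[0, 0, 0, 0, 0, 0, -1, 0, 0, 0, 0, 0, 0, -1, 0, 0, 0, 0, 0, 0, -1, 0, 0, 0, 0, 0, 0, -1, 0, 0, 0, 0, 0, 0, -1])

```text
t: 11.45
tool_pos: [0.4833, 0.0082, 0.2599]
orientation: [-0.882, 0.715, -1.226]
force: [1.3, 1.9, -2.1]
opening: 0.0112
```

```bash
python3 -c "
from h import *
look('w13')
lift(.8,3)
im=imaging.read_camera('scene');cv2.imwrite('pics/s13.png',cv2.resize(im[100:280,220:440],None,fx=3.3,fy=3.3))
"
```

```text
carrier_a_mid 0.57 [196.9, 154.1] [ 36. -63.  11.]
end_cap_mid 0.82 [180.3, 133.9] [ 10. -42.   8.]
clip_mid 0.51 [190.3, 167.5] [ 21. -78.   8.]
lens_mid 0.62 [186.8, 106.4] [ 20. -14.   6.]
corners px (floor FL, floor front at sheet, rim FL) [[177.0, 95.0], [181.0, 158.0], [129.0, 97.0]]
t 11.7 tilt 0.855 rad 0.2359 F [ 2.7  1.1 -2.4] op 0.0108 [0.4833 0.0082 0.2599] [-0.26 -0.74  2.23  0.24  1.19 -0.5 ]
[ 0.001, 0.003, 0.002, -0.8, 0.2, -0.1, -1, -0, 0.003, 0.003, -0.6, -0, 0, -1, -0, 0.003, 0.004, -0.6, -0, 0, -1 ]
rows 3
```

View pics/w13c.png

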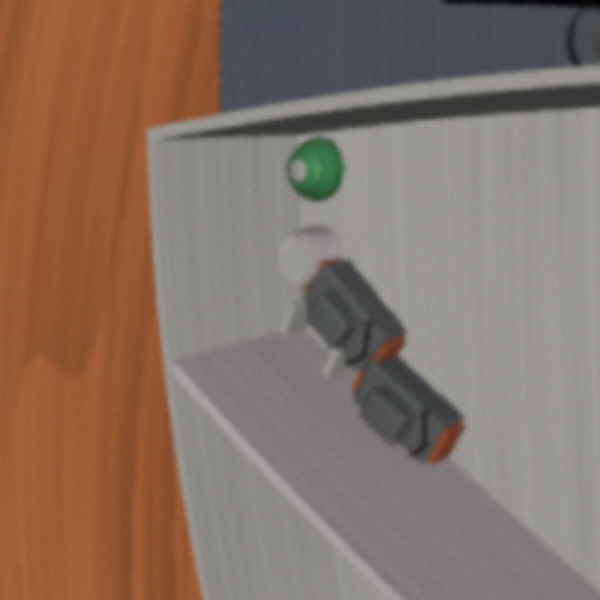

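View pics/s13.png

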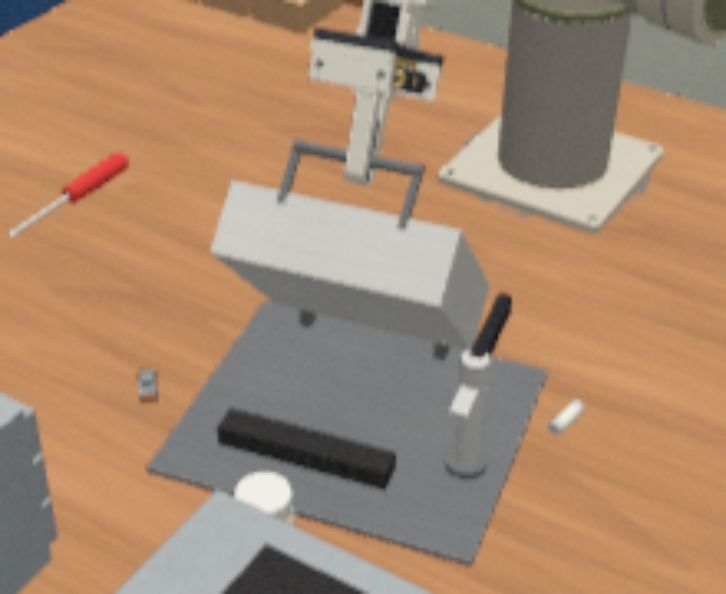

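```bash
cat > ov.py <<'E'
from h import *
import sys
def overlay(src,out,boxes,tilt):
    c=imaging.camera_model("wrist"); im=cv2.imread(src); k=cv2.resize(im[50:250,80:280],None,fx=3,fy=3,interpolation=cv2.INTER_CUBIC)
    B=RB@Ry(tilt)
    def pr(p): return [tuple(int(v) for v in (q-[80,50]+.5)*3) for q in projw((np.array(p)/1000+[.004,.106,.004])@B.T+H,c)]
    for x,y,a in boxes:
        a=np.radians(a);u=np.array([np.cos(a),np.sin(a)])*20.5;v=np.array([-np.sin(a),np.cos(a)])*9
        for z,col in ((0,(255,0,0)),(22,(0,0,255))):
            p=pr([[*(np.array([x,y])+s*u+w*v),z] for s,w in ((1,1),(1,-1),(-1,-1),(-1,1))]); cv2.polylines(k,[np.array(p)],True,col,1)
    L=pr([[0,-70,0],[100,-70-100*np.tan(np.radians(35)),0]]); cv2.line(k,*L,(0,255,255),1)
    L=pr([[0,-70,0],[0,0,0]]); cv2.line(k,*L,(0,255,0),1); L=pr([[100,0,0],[0,0,0]]); cv2.line(k,*L,(0,255,0),1)
    cv2.imwrite(out,k)
E
python3 -c "
from ov import *
overlay('pics/w13.png','pics/ov1.png',[(38,-60,-35),(65,-96,-35)],est()[0])"
```

```text
(no output)
```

View pics/ov1.png

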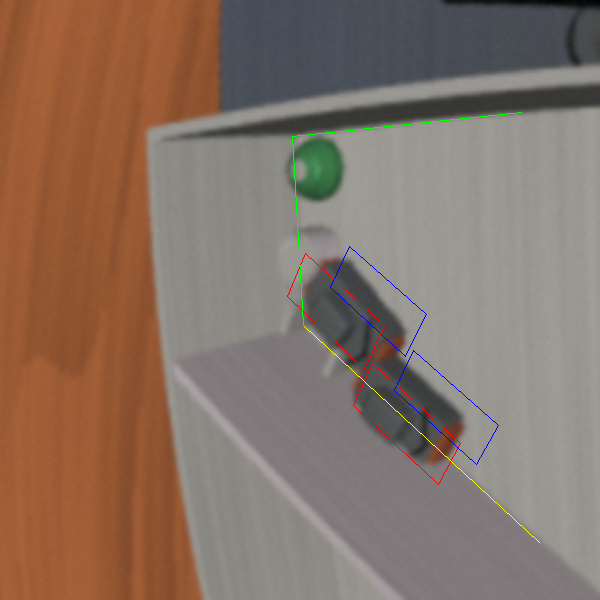

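```bash
python3 -c "
from ov import *
overlay('pics/w13.png','pics/ov2.png',[(32,-55,-40),(58,-86,-38)],est()[0])"
```

```text
(no output)
```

View pics/ov2.png

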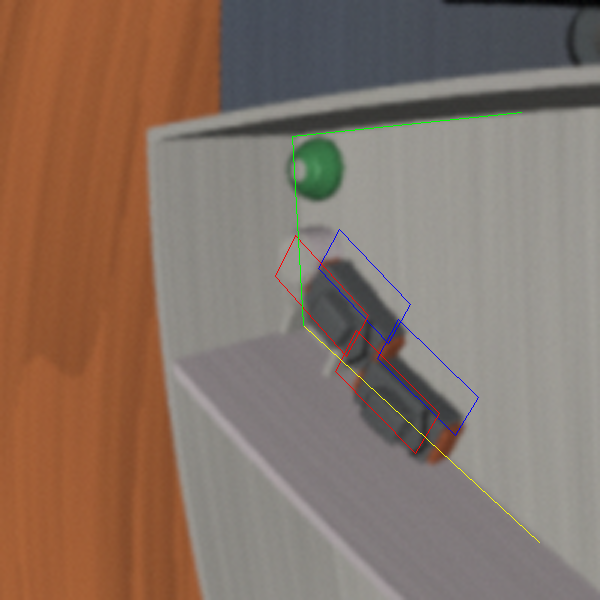

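```bash
python3 -c "
from h import *
look('w14'); s=robot.read_state(); print(s['t'],est(),np.abs(s['dq']).max(),s['opening'])
a=cv2.imread('pics/w13.png').astype(int);b=cv2.imread('pics/w14.png').astype(int);print('diff',np.abs(a-b)[90:210,150:260].mean(),np.abs(a-b)[90:210,150:260].max())
robot.close_job()
"
```

```text
carrier_a_mid 0.6 [198.5, 154.3] [ 38. -63.  11.]
end_cap_mid 0.68 [179.6, 136.2] [  9. -45.   8.]
clip_mid 0.57 [211.8, 4.4] [55. 89.  7.]
clip_mid 0.52 [180.0, 161.0] [  6. -72.   8.]
lens_mid 0.68 [196.3, 153.5] [ 31. -63.   6.]
lens_mid 0.56 [184.9, 105.1] [ 18. -12.   6.]
corners px (floor FL, floor front at sheet, rim FL) [[177.0, 95.0], [181.0, 158.0], [129.0, 97.0]]
12.0 (np.float64(0.854723486913971), np.float64(0.23596466051609566)) 0.0014725359364980602 0.010669046286961406
diff 0.9656818181818182 13
the job is handed in; nothing more can be done
```

I pushed the catch fully open with closed fingers. I then gripped the bin's rear handle at 30 N and tilted the bin in steps to about 0.85 rad. The job was handed in at 12.0 s with the gripper still holding the handle.

Last checks:
- **Stillness:** joint speeds were under 0.002 rad/s and the fingers stood 11 mm open on the bar. The scrap area in two wrist pictures 0.3 s apart matched to within picture noise.
- **Catch and bystanders:** the last scene picture shows the catch open. The good carrier, tube fuse, jar and screwdriver look unmoved there. I did not check the brush and fuse base again.
- **Scrap:** all five parts lie in the front left pocket, with none spilled. Rough positions in the bin_corner frame:

| Part | x (mm) | y (mm) |
|---|---|---|
| lens | 18 | -13 |
| end cap | 10 | -44 |
| clip | 6 to 21 | -75 |
| lower carrier | 38 | -62 |
| upper carrier | 60 to 65 | -92 |

Checks that were weak or disagreed:
- The network's outlines did not separate the upper carrier, so I placed it by hand and with an overlay that fits only to about 6 mm. Its limit is x = 80 mm, which leaves 15 to 20 mm.
- The last network run also reported a clip outside the bin at (55, 89) mm, and a second lens that sat on the lower carrier. I took both as false: each also gave a detection at the part's true place.

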